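Index a battery cell to the clamp station

ROBOT

A 6-joint arm with a two-finger parallel gripper is mounted at the origin on the work surface. World frame = base frame: x ahead of the robot, y to its left, z up, the work surface at z = 0. Lengths are in m, angles in rad, forces in N, time in s.
With the tool pointing down it reaches from about 0.2 to 0.875 m from the base axis. Payload 3.4 kg.
Tool frame: the origin (TCP) lies midway between the tips of the shut fingers; the grasp point (between the pads) lies behind it (env.pinch_z is the z of the grasp point in the tool frame, in m); z points along the fingers, y is the direction in which the jaws open and shut (so a half turn about z gives the same grasp; the last joint's range is limited). The gripper opens to 94 mm and grips with 3 to 60 N. Pads are 16 mm wide; open, the fingers measure 119 mm over their backs; the gripper's body (75 mm by 177 mm) begins 78 mm behind the grasp point.
Start: joints at [1.222, 0.276, 1.505, -0, 1.361, -0.121], TCP at [0.13, 0.56, 0.177] pointing down, gripper open.
Joint ranges: [-2.89, 2.89], [-0.75, 2.08], [0.22, 2.7], [-1.18, 4.32], [0.11, 2.71], [-2.7, 2.7]. Speed limits (rad/s): [2.57, 2.57, 3.14, 3.14, 3.14, 3.14].

INTERFACE

Orientations are given as a unit quaternion [x, y, z, w].
In Python, from cell import monitor, read_camera, camera_params, env, models gives the robot as it stands.
- The arm moves only by the tool carry_out, never from a script. Its arguments are lists of equal length, an entry for each row: "translation": the shift along the tool's x, y, z normalised to -1 to 1, where 1 is 20 mm, a list of three; "dr": the turn, a rotation vector about the tool's x, y, z normalised to -1 to 1, where 1 is 4 degrees, a list of three. A call has 1 to 20 rows; each row shifts and turns the pose as measured when the row begins, along the tool's axes as they then stand; what a row does not reach is not made up. A row lasts 1/12 s, in which the tool goes at most 41.7 mm and 7.16 degrees, less where a joint would pass 70% of its speed; a pose out of reach is approached as far as the arm can. A call with a number of a shift or a turn outside -1 to 1 is refused whole. A call with a gripper value outside its range is refused whole. "hand" is the closure, from -1 (fully open) to 1 (shut), set as the call begins (left out, the last holds). The fingers move at their own pace and stop on an object; "grip_force" is the grip in N (left out, the last holds). Time passes only in rows, so rows that do not move let the fingers close. It gives the time, the measured TCP pose, the force and the opening at its end, in the units of the state.
- monitor.sense(): the state, without advancing time (a new reading comes with each control period).
- read_camera(name): name is "scene" or "top" or "wrist"; returns the picture (384x512x3 uint8, red, green, blue); there is no depth.
- camera_params(name): a dict with "vertical_fov" (degrees; the focal length in pixels is half the picture's height over the tangent of half this angle, whatever the lens; pixels are square), "cx", "cy" (the principal point, pixels), "xyz" and "orientation" of the camera in the world. Camera axes: x right, y down, z forward; pixel columns grow to the right and rows downward; lengths in m; the calibration is good to about 2 mm. A picture is of the moment at which its call begins: read the wrist's pose just before it. camera_params takes no time and is no camera call; for the wrist camera it gives the pose at the moment of the call.
- env.sign_off(): hands the job in, once; it reports no verdict.
Trained networks look in the newest picture that a camera, given by its name, has taken for a name from the list of things; names that differ only in an ending like _2 or _b are one class to them, and where a whole thing is asked for, a point or a joint stands for the part that bears it (a point fixed in the world has none). Each returns a list of dicts, best first, with "p" (0 to 1); they miss things now and then, are a little off and sometimes report something else, mostly with a low value. They report only what shows in the picture. A call takes as long as a camera call.
- models.masks_of(camera, target): "region" (384x512 bool, what is visible of it) and "bbox" ([left, top, width, height] in pixels, round what is visible of it).
- models.tip_of(camera, target): "xy" ([column, row] in pixels: a listed point, or the origin of a listed thing).
The state is a dict: "time": time; "joints": joint angles; "dq": joint speeds; "effort": joint torques, N m; "eef_pos": TCP position; "tool_rot": TCP orientation; "ft_force": force on the tool from outside, world axes, zero at the start; "wrist_torque": the same for the moment, N m; "finger_gap": opening from 0.0 (shut) to 1.0 (fully open).
Only numpy, scipy, OpenCV 4.12 (cv2) and the standard library are available. Lean on these libraries where they do the work, as an engineer would, in place of code of your own. Each camera call takes 0.05 s, during which the arm holds its last target. There are 200 camera calls.

TASK

Push an arm of the three-armed turntable round with a fingertip until the nest that holds the battery cell stands squarely at the clamp post, in line between the hub and the post. Then push the swing clamp arm with a fingertip all the way in over the cell, to its stop. Do not touch the cell, which stays seated in its nest, and leave the spare cell, bottle and screwdriver where they are.

Things in the scene. Friction and masses are not known exactly. Their poses are not given: they have to be found in the camera images.
- indexer: Fixed aluminium base plate, 290 (x) x 360 (y) x 12 mm, on the table, yaw within 0.4 rad of square. Origin: on the turntable's vertical axis at table height; the plate reaches 150 mm to its own -y side, 210 mm to +y. The clamp post stands 175 mm from the axis towards +y, on a foot block 50 x 36 mm, top 26 mm above the table. Nothing else but the hub stands on the plate.
- spider: Turntable: three dark steel level arms 120 degrees apart on a hub of radius 30 mm (top 62 mm above the table). Turns both ways without limit; friction 0.15 N m, stays put when pushed slowly. Origin: on the axis at the arms' underside, 34 mm above the table; x axis along the loaded arm. Arms are 24 mm wide, 16 mm thick (34 to 50 mm above the table), bare between 30 and 92 mm from the axis.
- loaded_nest (a point): Centre of the inner floor of the nest that holds the cell, 115 mm from the turntable's axis, 54 mm above the table; moves with the turntable. Each arm ends in such a black open tray, 46 mm radially x 62 mm across, 50 to 62 mm above the table, walls 4 mm; the other two are empty.
- station (a point): Where the loaded nest's floor centre has to come: fixed to the base plate, 115 mm from the turntable's axis straight towards the clamp post, 54 mm above the table.
- cell: The loose flat battery cell in the loaded nest: aluminium block 34 (x, radial) x 50 (y, across) x 11 mm with a white strip and two small tabs at one end, 45 g. Origin: centre of its underside, on the nest floor; its top is 65 mm above the table. About 2 mm play all round. Not to be touched.
- clamp_arm (a joint): Angle of the swing clamp arm (rad): 0 = fully in, at its hard stop, the arm pointing from the post straight to the turntable's axis over the station; grows as it swings out, clockwise seen from above, to 1.9. Starts swung out between 1.3 and 1.8. No spring; friction (about 0.08 N m) keeps it where it is left.
- clamp_pivot (a point): On the vertical axis of the clamp post, at the mid height of the clamp arm, 84 mm above the table. The post has radius 14 mm and the arm's round boss on it is 102 mm high above the table.
- clamp_tip (a point): Free end of the clamp arm, 80 mm from the pivot at the arm's mid height. The arm is a straight dark steel bar 14 mm wide and 24 mm high, 72 to 96 mm above the table, so a fingertip pushing it at 78 mm or more passes above the cell and nests (under it hangs a 3 mm pad near the tip).
- spare_cell: Bystander: a second, identical cell lying loose on the table beside the plate's -y edge. Origin: centre of its underside.
- solvent_bottle: Bystander: white capped bottle, 48 mm across, 110 mm tall, standing beside the plate's -y edge. Origin: centre of its underside.
- screwdriver: Bystander: screwdriver 160 mm long lying on the table beyond the plate's +y edge, handle to its -x. Origin: under its middle.

How it is judged:
On the way, in this order (a step that is already met when the one before it is completed fails the run):
1. the loaded nest stands still at the station, within 8 mm, while the clamp arm is still swung out (horizontal distance between loaded_nest and station below 0.008 m and angular speed of spider below 0.05 rad/s and value of joint clamp_arm above 0.9 rad), for 0.2 s.
2. the clamp arm is swung in to its stop, the nest still at the station (horizontal distance between loaded_nest and station below 0.008 m and value of joint clamp_arm below 0.07 rad), for 0.2 s.
At the end, for the whole second after the job is handed in: The loaded nest's centre is within 8 mm (horizontally) of the station and still, the clamp arm is within 0.07 rad of its inner stop, and the cell lies flat, seated in its nest (within 6 mm of the nest's centre) (all of step 2 and angular speed of spider below 0.05 rad/s and distance between cell and loaded_nest below 0.006 m and angle between cell's own z axis and vertical below 0.12 rad); the robot touches nothing.
It fails at once if the robot touches the cell (over 1 N) (contact force between cell and the fingers above 1 N or contact force between cell and the arm above 1 N).
It fails at once if the cell is lifted or thrown out of its nest (10 mm off its place) (distance between cell and loaded_nest above 0.01 m).
It fails at once if a bystander is pushed or lifted more than 15 mm from its place (distance of any of spare_cell, solvent_bottle, screwdriver from where it was at the start of the episode above 0.015 m).
It also fails if it takes over 64 s, if anything falls off the work surface, if the arm or the gripper's body presses on something with over 40 N, if the wrist force passes 120 N, or if a joint passes its speed limit or range.

## Working session

There is one attempt and no reset: what is moved stays moved. The work goes in short steps, Python scripts to look and compute and a tool call to move; the robot and the scene stay as the last step left them, time stands still between calls to the robot, and variables do not carry over. Pictures are saved under pics/ and viewed, about 8 in all and at most 12, crops included, and the job is handed in when it is done.

Besides the shell and the picture viewer there is one more tool, called after "Request:" as a command line: name --argument value ..., lists and objects as JSON in quotes. carry_out: Moves the arm, as the interface text tells. Its arguments: {"type":"object","properties":{"translation":{"type":"array"},"dr":{"type":"array"},"hand":{"type":"number"},"grip_force":{"type":"number"}},"required":["translation","dr"]}

```bash
mkdir -p pics; ls; cat > h.py <<'E'
import numpy as np, cv2
from scipy.spatial.transform import Rotation as R
from cell import monitor, read_camera, camera_params, env, models
def ray(cam,uv):
    p=camera_params(cam); f=192/np.tan(np.radians(p["vertical_fov"]/2))
    d=np.array([(uv[0]-p["cx"])/f,(uv[1]-p["cy"])/f,1.])
    return np.array(p["xyz"]), R.from_quat(p["orientation"]).apply(d)
def at(cam,uv,z):
    o,d=ray(cam,uv); return o+d*(z-o[2])/d[2]
def px(cam,X):
    p=camera_params(cam); f=192/np.tan(np.radians(p["vertical_fov"]/2))
    c=R.from_quat(p["orientation"]).inv().apply(np.array(X)-p["xyz"]); return [p["cx"]+f*c[0]/c[2],p["cy"]+f*c[1]/c[2]]
def save(n,*ims): cv2.imwrite("pics/"+n,cv2.cvtColor(np.hstack(ims),cv2.COLOR_RGB2BGR))
E
python3 - <<'E'
from h import *
np.set_printoptions(precision=4,suppress=True)
s=monitor.sense(); print(s["time"],s["eef_pos"],s["tool_rot"],env.pinch_z)
Z=dict(indexer=0,spider=.034,loaded_nest=.054,cell=.054,clamp_pivot=.084,clamp_tip=.084,station=.054,spare_cell=0,solvent_bottle=0,screwdriver=0)
for c in ["top","scene"]:
    im=read_camera(c); save(c+"0.png",im); p=camera_params(c);print(c,p)
    for t,z in Z.items():
        for r in models.tip_of(c,t)[:2]: print(t,round(r["p"],2),np.round(r["xy"],1),at(c,r["xy"],z)[:2])
E
```

```text
pics
0.0 [0.1297 0.5596 0.176 ] [ 0.1136  0.9935 -0.0009 -0.0002] -0.0188
top {'vertical_fov': 52.00636832963752, 'cx': 259.365549802684, 'cy': 183.74392099223192, 'xyz': array([0.4315, 0.024 , 1.0046]), 'orientation': array([ 0.7075, -0.7007,  0.0582, -0.0717])}
indexer 0.67 [284.5 202.2] [ 0.5707 -0.0209]
spider 0.83 [289.8 202.2] [ 0.5661 -0.0325]
loaded_nest 0.63 [308.5 240.3] [ 0.472  -0.0757]
cell 0.58 [310.2 239. ] [ 0.4751 -0.0797]
clamp_pivot 0.65 [211.9 189. ] [0.5892 0.1554]
clamp_tip 0.76 [221.  222.6] [0.5096 0.1314]
station 0.73 [242.7 197.6] [0.5737 0.0836]
spare_cell 0.63 [372.6 228.5] [ 0.5056 -0.2435]
solvent_bottle 0.58 [380.5 183.4] [ 0.6219 -0.2685]
screwdriver 0.96 [177.4 164.3] [0.6688 0.2606]
screwdriver 0.34 [238.4 197.4] [0.5822 0.0981]
scene {'vertical_fov': 52.00502852196051, 'cx': 255.15189457832955, 'cy': 191.70646702816427, 'xyz': array([ 1.125 , -0.0591,  0.7469]), 'orientation': array([ 0.7118,  0.6281, -0.2009, -0.2418])}
indexer 0.92 [231.9 195.7] [ 0.5812 -0.0293]
indexer 0.29 [363.6 215. ] [0.6706 0.2632]
spider 0.76 [233.1 182.4] [ 0.5687 -0.0244]
loaded_nest 0.69 [206.1 145.8] [ 0.4661 -0.0787]
cell 0.54 [204.6 146.3] [ 0.4673 -0.0823]
cell 0.39 [284.1 175.7] [0.5786 0.0912]
clamp_pivot 0.63 [307.5 169.2] [0.5901 0.1391]
clamp_pivot 0.45 [125.1 217.7] [ 0.6713 -0.2484]
clamp_tip 0.9 [298.4 141.6] [0.5056 0.1355]
station 0.79 [282.3 177.7] [0.5838 0.0862]
station 0.61 [310.9 171.1] [0.5724 0.1546]
spare_cell 0.79 [131.6 181.3] [ 0.5105 -0.2636]
solvent_bottle 0.8 [126.5 218.5] [ 0.6163 -0.2691]
screwdriver 0.6 [362.2 213.2] [0.6654 0.2614]
```

```bash
python3 -c "
import cv2;cv2.imwrite('pics/t0.png',cv2.resize(cv2.imread('pics/top0.png'),(800,600)))"
```

```text
(no output)
```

View pics/t0.png

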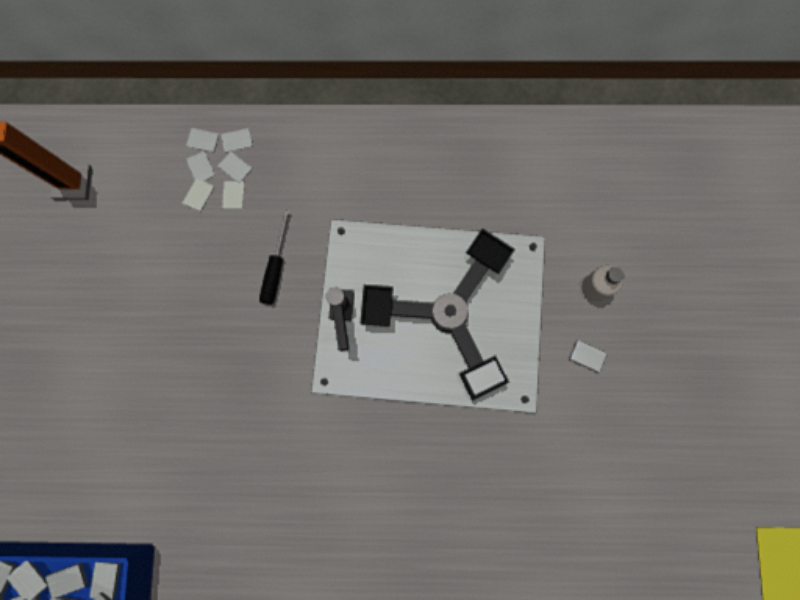

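View pics/scene0.png

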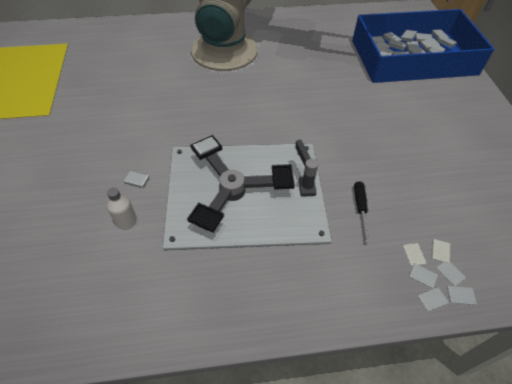

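The top view shows the plate at (312–545, 220–412) with the hub at (450,311). The loaded nest is at (484,378), towards the robot and −y. An empty nest at (378,305) sits at the station, and the clamp is swung out from (338,297) to (345,348). The shortest turn is about 120° clockwise. I'll fit the plate and spider more precisely.

```bash
cat > fit.py <<'E'
from h import *
from scipy.optimize import least_squares
def plate(shots):  # [(cam,img)]
    obs=[]
    for c in shots:
        r=models.masks_of(c,"indexer")[0]; m=r["region"].astype(np.uint8)
        h=cv2.convexHull(np.vstack(cv2.findContours(m,cv2.RETR_EXTERNAL,cv2.CHAIN_APPROX_NONE)[0]))
        for e in np.arange(2,12,.5):
            q=cv2.approxPolyDP(h,e,True)[:,0]
            if len(q)==4: break
        print(c,r["p"],q.tolist())
        obs.append((c,q))
    C=np.array([[-.145,-.15],[.145,-.15],[.145,.21],[-.145,.21]])
    def pts(v): 
        a=v[2]; M=np.array([[np.cos(a),-np.sin(a)],[np.sin(a),np.cos(a)]]); return C@M.T+v[:2]
    def res(v):
        o=[]
        for c,q in obs:
            for P in pts(v):
                u=np.array(px(c,[*P,.012])); d=q-u; o+=list(d[np.argmin((d**2).sum(1))])
        return np.array(o)
    s=least_squares(res,[.568,-.028,-.06],loss="soft_l1"); print("plate",s.x,"res",np.round(res(s.x),1)); return s.x
E
python3 - <<'E'
from fit import *
np.set_printoptions(precision=4,suppress=True)
I={c:read_camera(c) for c in ("top","scene")}
for c in I:
    try: plate([c])
    except Exception as e: print(e)
v=plate(["top","scene"])
# dark parts: fit spider angle by template overlap in both pictures
def poly(a0,v):
    out=[]
    for k in range(3):
        a=a0+k*2*np.pi/3; u=np.array([np.cos(a),np.sin(a)]); w=np.array([-u[1],u[0]])
        for r0,r1,h,z in ((.03,.092,.012,.05),(.092,.138,.031,.062)):
            out.append([[*(v[:2]+r*u+s*w),z] for r,s in ((r0,-h),(r1,-h),(r1,h),(r0,h))])
    return out
for c in I:
    g=cv2.cvtColor(I[c],cv2.COLOR_RGB2GRAY); 
    best=[]
    for a in np.radians(np.arange(-170,-130,.5)):
        m=np.zeros(g.shape,np.uint8)
        for P in poly(a,v): cv2.fillPoly(m,[np.round(np.array([px(c,p) for p in P])*16).astype(int)],255,shift=4)
        d=cv2.dilate(m,np.ones((7,7),np.uint8)); 
        best.append((g[m>0].mean()-g[(d>0)&(m==0)].mean(),np.degrees(a)))
    best.sort(); print(c,best[:4])
    for r in models.tip_of(c,"spider")[:1]: print("hub",at(c,r["xy"],.034))
print(np.array(monitor.sense()["joints"]))
E
```

```text
list index out of range
scene 0.96 [[312, 144], [330, 242], [163, 248], [174, 147]]
plate [ 0.5755 -0.0272 -0.0817] res [ 1.7  0.5  1.3 -0.1 -2.  -0.2 -1.4  0.9]Traceback (most recent call last):
  File "<stdin>", line 7, in <module>
  File "fit.py", line 6, in plate
    r=models.masks_of(c,"indexer")[0]; m=r["region"].astype(np.uint8)
      ~~~~~~~~~~~~~~~~~~~~~~~~~~~~^^^
IndexError: list index out of range
```

```bash
cat > fit2.py <<'E'
from fit import *
np.set_printoptions(precision=4,suppress=True)
I={c:read_camera(c) for c in ("top","scene")}
Q={}
for c,seed in (("top",(300,165)),("scene",(270,225))):
    g=cv2.GaussianBlur(cv2.cvtColor(I[c],cv2.COLOR_RGB2GRAY),(3,3),0); 
    x,y=seed; p=np.median(g[y-4:y+5,x-4:x+5]); t=np.median(g[40:330,20:60] if 0 else g[300:330,200:300])
    th=(p+t)/2; m=(g>th).astype(np.uint8); n,l=cv2.connectedComponents(m); m=(l==l[y,x]).astype(np.uint8)
    h=cv2.convexHull(np.vstack(cv2.findContours(m,cv2.RETR_EXTERNAL,cv2.CHAIN_APPROX_NONE)[0]))
    for e in np.arange(2,12,.5):
        q=cv2.approxPolyDP(h,e,True)[:,0]
        if len(q)<=4: break
    Q[c]=q; print(c,p,t,q.tolist())
C=np.array([[-.145,-.15],[.145,-.15],[.145,.21],[-.145,.21]])
def fitp(cs):
    def res(v):
        a=v[2]; M=np.array([[np.cos(a),-np.sin(a)],[np.sin(a),np.cos(a)]]); o=[]
        for c in cs:
            for P in C@M.T+v[:2]:
                d=Q[c]-np.array(px(c,[*P,.012])); o+=list(d[np.argmin((d**2).sum(1))])
        return np.array(o)
    s=least_squares(res,[.568,-.028,-.06],loss="soft_l1"); print(cs,s.x,np.round(res(s.x),1)); return s.x
for k in (["top"],["scene"],["top","scene"]): v=fitp(k)
def poly(a0,v):
    out=[]
    for k in range(3):
        a=a0+k*2*np.pi/3; u=np.array([np.cos(a),np.sin(a)]); w=np.array([-u[1],u[0]])
        for r0,r1,h,z in ((.03,.092,.012,.05),(.092,.138,.031,.062)):
            out.append([[*(v[:2]+r*u+s*w),z] for r,s in ((r0,-h),(r1,-h),(r1,h),(r0,h))])
    return out
def score(c,x,y,a):
    g=cv2.cvtColor(I[c],cv2.COLOR_RGB2GRAY).astype(float); m=np.zeros(g.shape,np.uint8)
    for P in poly(a,np.array([x,y])): cv2.fillPoly(m,[np.round(np.array([px(c,p) for p in P])*16).astype(int)],255,shift=4)
    d=cv2.dilate(m,np.ones((7,7),np.uint8)); return g[(d>0)&(m==0)].mean()-g[m>0].mean()
from scipy.optimize import minimize
if __name__=="__main__":
    import sys; a0=np.radians(float(sys.argv[1]))
    for cs in (["top"],["scene"],["top","scene"]):
        f=lambda t:-sum(score(c,v[0]+t[0]/1000,v[1]+t[1]/1000,a0+np.radians(t[2])) for c in cs)
        b=min((minimize(f,[0,0,d],method="Nelder-Mead",options=dict(initial_simplex=np.array([[0,0,d],[4,0,d],[0,4,d],[0,0,d+4]]))) for d in (-6,0,6)),key=lambda r:r.fun)
        print(cs,"axis",v[:2]+b.x[:2]/1000,"angle",np.degrees(a0)+b.x[2],b.fun)
    print("station dir",np.degrees(v[2])+90)
E
python3 fit2.py -152; python3 -c "
from h import *
print(np.round(monitor.sense()['joints'],3))"
```

```text
top 93.0 117.0 [[0, 68], [511, 68], [511, 383], [101, 383], [0, 345]]
scene 160.0 124.0 [[173, 148], [317, 175], [330, 240], [164, 247]]
['top'] [ 0.1874 -0.5688  0.7723] [ -99.5   15.5   -1.9  108.2   98.8   -1.1    1.4 -103.3]
['scene'] [ 0.5743 -0.0239 -0.0831] [-0.7  2.   0.8 -0.4 -3.3 -1.7  2.4 32.2]
['top', 'scene'] [ 0.5733 -0.024  -0.0775] [ 168.7  119.1  163.1  -82.3 -210.4  -71.2  -96.5  132.2   -0.3    2.1
    0.5   -0.3   -3.4   -0.8    2.9   32.8]
[ 1.222  0.276  1.505 -0.     1.361 -0.121]Traceback (most recent call last):
  File "fit2.py", line 40, in <module>
    b=min((minimize(f,[0,0,d],method="Nelder-Mead",options=dict(initial_simplex=np.array([[0,0,d],[4,0,d],[0,4,d],[0,0,d+4]]))) for d in (-6,0,6)),key=lambda r:r.fun)
  File "fit2.py", line 40, in <genexpr>
    b=min((minimize(f,[0,0,d],method="Nelder-Mead",options=dict(initial_simplex=np.array([[0,0,d],[4,0,d],[0,4,d],[0,0,d+4]]))) for d in (-6,0,6)),key=lambda r:r.fun)
           ~~~~~~~~^^^^^^^^^^^^^^^^^^^^^^^^^^^^^^^^^^^^^^^^^^^^^^^^^^^^^^^^^^^^^^^^^^^^^^^^^^^^^^^^^^^^^^^^^^^^^^^^^^^^^^^^^^^^
    res = _minim
[... 336 characters left out ...]
                ~~~^^^^^^^^^^^^^^^^^^^^^^^^^^^^^^^^^^^^^^^^^^^^^^^^^^^^^^^^^^^^^^^^^^^^^^^^
  File "fit2.py", line 39, in <genexpr>
    f=lambda t:-sum(score(c,v[0]+t[0]/1000,v[1]+t[1]/1000,a0+np.radians(t[2])) for c in cs)
                    ~~~~~^^^^^^^^^^^^^^^^^^^^^^^^^^^^^^^^^^^^^^^^^^^^^^^^^^^^^
  File "fit2.py", line 33, in score
    for P in poly(a,np.array([x,y])): cv2.fillPoly(m,[np.round(np.array([px(c,p) for p in P])*16).astype(int)],255,shift=4)
                                                                         ~~^^^^^
  File "h.py", line 11, in px
    p=camera_params(cam); f=192/np.tan(np.radians(p["vertical_fov"]/2))
ValueError: time passes only in moves, steps and waits
```

```bash
sed -i 's/^def ray/_c={}\ndef camp(c):\n    if c not in _c or c=="wrist": _c[c]=camera_params(c)\n    return _c[c]\ndef ray/; s/p=camera_params(cam)/p=camp(cam)/' h.py
sed -i 's/(300,165)/(270,160)/; s/^C=np/Q["scene"]=np.array([[312,144],[330,242],[163,248],[174,147]])\nC=np/' fit2.py
python3 fit2.py -152
```

```text
top 166.0 116.0 [[212, 142], [347, 152], [342, 262], [200, 250]]
scene 160.0 124.0 [[173, 148], [317, 175], [330, 240], [163, 246]]
['top'] [ 0.5734 -0.0258 -0.0759] [-1.1 -1.8 -1.5  1.8  1.   2.7  1.8 -0.9]
['scene'] [ 0.5755 -0.0272 -0.0817] [ 1.7  0.5  1.3 -0.1 -2.  -0.2 -1.4  0.9]
['top', 'scene'] [ 0.5749 -0.0266 -0.0783] [-1.2 -1.3 -1.9  2.2  0.6  3.4  1.5 -0.1  1.7  0.6  0.8 -0.  -2.4  0.4
 -1.3  1.2]
['top'] axis [ 0.5709 -0.0263] angle -153.5984078024051 -83.6121086121086
['scene'] axis [ 0.5802 -0.029 ] angle -153.24343332047326 -59.46658945126547
['top', 'scene'] axis [ 0.5719 -0.0263] angle -153.89431425085 -121.82484593889104
station dir 85.51090171659017
```

The axis is at about (0.572, −0.027), the loaded arm at −153.5° and the station at 85.5°, so I need about 121° clockwise. I'll push the empty arm at −33.5°, which is well away from the cell.

Request:
carry_out --translation '[[-1,-0.71,0],[-1,-0.71,0],[-1,-0.71,0],[-1,-0.71,0],[-1,-0.71,0],[-1,-0.71,0],[-1,-0.71,0],[-1,-0.71,0],[-1,-0.71,0],[-1,-0.71,0],[-1,-0.71,0],[-1,-0.71,0],[-1,-0.71,0],[-1,-0.71,0],[-1,-0.71,0],[-1,-0.71,0],[-1,-0.71,0],[-1,-0.71,0],[-1,-0.71,0],[-1,-0.71,0]]' --dr '[[0,0,0],[0,0,0],[0,0,0],[0,0,0],[0,0,0],[0,0,0],[0,0,0],[0,0,0],[0,0,0],[0,0,0],[0,0,0],[0,0,0],[0,0,0],[0,0,0],[0,0,0],[0,0,0],[0,0,0],[0,0,0],[0,0,0],[0,0,0]]' --hand 1 --grip_force 40

```text
time: 3.22
eef_pos: [0.4682, 0.1817, 0.1773]
tool_rot: [0.109, 0.994, 0.004, 0.002]
ft_force: [1.4, -0.2, -0.1]
finger_gap: 0.003
```

Request:
carry_out --translation '[[-1,-0.73,0],[-1,-0.73,0],[-1,-0.73,0],[-1,-0.73,0],[-1,-0.73,0],[-1,-0.73,0],[-1,-0.73,0],[-1,-0.73,0],[-1,-0.73,0],[-1,-0.73,0],[-1,-0.73,0],[0,0,0],[0,0,0],[0,0,0],[0,0,0],[0,0,0],[0,0,0]]' --dr '[[0,0,0],[0,0,0],[0,0,0],[0,0,0],[0,0,0],[0,0,0],[0,0,0],[0,0,0],[0,0,0],[0,0,0],[0,0,0],[0,0,1],[0,0,1],[0,0,1],[0,0,1],[0,0,1],[0,0,0]]'

```text
time: 4.63
eef_pos: [0.661, -0.0424, 0.1743]
tool_rot: [0.292, 0.956, 0.003, 0.002]
ft_force: [-0.2, -0.1, -1.0]
finger_gap: 0.007
```

```bash
cat > st.py <<'E'
from h import *
s=monitor.sense(); r=R.from_quat(s["tool_rot"]).as_matrix(); p=np.array(s["eef_pos"])
print("t",s["time"],"p",np.round(p,4),"yawx",round(np.degrees(np.arctan2(r[1,0],r[0,0])),1),"z",np.round(r[:,2],3),"F",np.round(s["ft_force"],1))
A=np.array([.572,-.027]); d=p[:2]-A; print("r",np.hypot(*d)*1000,"ang",np.degrees(np.arctan2(d[1],d[0])))
def to(x,y,z=None):  # tool-axis shift in units of 20 mm
    print("to",np.round(r.T@(np.array([x,y,p[2] if z is None else z])-p)/.02,2))
E
python3 -c "
from st import *
to(.6485,-.0237,.04)"
```

```text
t 4.6333 p [ 0.661  -0.0424  0.1743] yawx 146.0 z [ 0.006  0.006 -1.   ] F [-0.2 -0.1 -1. ]
r 90.32435739285117 ang -9.792945456208376
to [1.05 0.37 6.72]
```

Request:
carry_out --translation '[[0.6,0.2,0],[0.45,0.2,0],[0,0,0],[0,0,1],[0,0,1],[0,0,1],[0,0,1],[0,0,0]]' --dr '[[0,0,0],[0,0,0],[0,0,0],[0,0,0],[0,0,0],[0,0,0],[0,0,0],[0,0,0]]'

```text
time: 5.3
eef_pos: [0.6473, -0.0184, 0.0951]
tool_rot: [0.286, 0.958, 0.004, 0.005]
ft_force: [-0.8, -0.2, -0.3]
finger_gap: 0.003
```

```bash
python3 -c "
from st import *
to(.6485,-.0237,.037)
a=read_camera('scene')[100:280,110:350];b=read_camera('wrist')
save('v3.png',cv2.resize(a,(480,360)),cv2.resize(b,(320,240))[:240] if 0 else cv2.copyMakeBorder(cv2.resize(b,(320,240)),0,120,0,0,0))"
```

```text
t 5.3 p [ 0.6473 -0.0184  0.0951] yawx 146.7 z [ 0.012  0.005 -1.   ] F [-0.8 -0.2 -0.3]
r 75.7752271791158 ang 6.503138911168731
to [-0.17 -0.22  2.91]
```

View pics/v3.png

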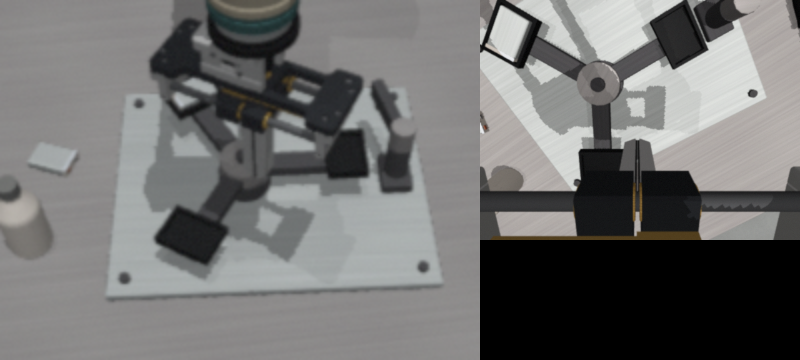

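The wrist view (right) shows the closed fingers at (637,160), on the free side of the empty arm at (600,130). The scene view shows the post and bottle clear. I'll descend and make contact.

Request:
carry_out --translation '[[0,0,1],[0,0,1],[0,0,0.95],[0,0,0],[0,-0.2,0],[0,-0.2,0],[0,-0.2,0]]' --dr '[[0,0,0],[0,0,0],[0,0,0],[0,0,0],[0,0,0],[0,0,0],[0,0,0]]'

```text
time: 5.98
eef_pos: [0.6545, -0.0293, 0.0521]
tool_rot: [0.284, 0.959, 0.006, 0.02]
ft_force: [0.9, -0.4, -0.5]
finger_gap: 0.007
```

```bash
python3 -c "
from st import *
u=np.array([.834,-.552]);w=np.array([.552,.834]);print('along',d@u,'off',d@w)"
```

```text
t 5.9833 p [ 0.6545 -0.0293  0.0521] yawx 146.9 z [ 0.042  0.001 -0.999] F [ 0.9 -0.4 -0.5]
r 82.53231993917687 ang -1.5929209807689984
along 0.07007177819544681 off 0.04362683516905321
```

```bash
python3 -c "
from st import *
print(np.round(s['joints'],3),np.round(s['dq'],3),np.round(s['effort'],2),s['wrist_torque'])"
```

```text
t 5.9833 p [ 0.6545 -0.0293  0.0521] yawx 146.9 z [ 0.042  0.001 -0.999] F [ 0.9 -0.4 -0.5]
r 82.53231993917687 ang -1.5929209807689984
[-0.156  0.456  1.549  0.008  1.096 -1.153] [-0.075 -0.051  0.043 -0.001 -0.017 -0.076] [  0.53 -47.55 -21.19   0.06  -0.1    0.07] [-0.01254716  0.01114515  0.01702642]
```

```bash
cat >> st.py <<'E'
def lev(yaw=None):
    print("level dr",np.round(np.degrees(r.T@np.cross(r[:,2],[0,0,-1]))/4,2))
E
python3 -c "
from st import *
to(.6485,-.0237,.037);lev()"
```

```text
t 5.9833 p [ 0.6545 -0.0293  0.0521] yawx 146.9 z [ 0.042  0.001 -0.999] F [ 0.9 -0.4 -0.5]
r 82.53231993917687 ang -1.5929209807689984
to [0.43 0.05 0.74]
level dr [0.34 0.5  0.  ]
```

Request:
carry_out --translation '[[-0.3,0,0],[0,0,0.4],[0,0,0.4],[0,0,0]]' --dr '[[0.17,0.25,0],[0.17,0.25,0],[0,0,0],[0,0,0]]'

```text
time: 6.32
eef_pos: [0.6616, -0.0351, 0.0412]
tool_rot: [0.285, 0.959, -0.0, 0.003]
ft_force: [-0.3, -0.7, -0.5]
finger_gap: 0.006
```

```bash
python3 -c "
from st import *
to(.6485,-.0237,.037);lev()"
```

```text
t 6.3167 p [ 0.6616 -0.0351  0.0412] yawx 146.9 z [ 0.006 -0.002 -1.   ] F [-0.3 -0.7 -0.5]
r 89.98172397413016 ang -5.169460527112175
to [0.86 0.12 0.2 ]
level dr [0.02 0.09 0.  ]
```

Request:
carry_out --translation '[[0.4,0,0.1],[0.4,0,0.1],[0,0,0],[0,-0.2,0],[0,-0.2,0],[0,-0.2,0]]' --dr '[[0,0.1,0],[0,0,0],[0,0,0],[0,0,0],[0,0,0],[0,0,0]]'

```text
time: 6.82
eef_pos: [0.6375, -0.0346, 0.0359]
tool_rot: [0.284, 0.959, 0.001, -0.002]
ft_force: [-0.1, 0.3, -0.5]
finger_gap: 0.007
```

```bash
python3 -c "
from st import *
u=np.array([.834,-.552]);w=np.array([.552,.834]);print('along',d@u,'off',d@w);lev()"
```

```text
t 6.8167 p [ 0.6375 -0.0346  0.0359] yawx 147.0 z [-0.003  0.003 -1.   ] F [-0.1  0.3 -0.5]
r 65.90027120055181 ang -6.599765172035853
along 0.05877752863221166 off 0.029819071281469097
level dr [ 0.01 -0.06  0.  ]
```

Request:
carry_out --translation '[[0,-0.15,0],[0,-0.15,0],[-0.06,-0.16,0],[-0.06,-0.16,0],[-0.06,-0.16,0],[-0.06,-0.16,0],[-0.06,-0.16,0],[-0.06,-0.16,0],[-0.06,-0.16,0],[-0.06,-0.16,0],[-0.06,-0.16,0],[-0.06,-0.16,0]]' --dr '[[0,0,0],[0,0,0],[0,0,0.75],[0,0,0.75],[0,0,0.75],[0,0,0.75],[0,0,0.75],[0,0,0.75],[0,0,0.75],[0,0,0.75],[0,0,0.75],[0,0,0.75]]'

```text
time: 7.82
eef_pos: [0.6185, -0.0767, 0.0376]
tool_rot: [0.535, 0.845, 0.001, 0.0]
ft_force: [0.3, 0.1, 0.7]
finger_gap: 0.002
```

```bash
python3 - <<'E'
import re
s=open('st.py').read()
open('st.py','w').write(s+'''
def arm(off=.0245):
    b=np.hypot(*d); th=np.degrees(np.arctan2(d[1],d[0])-np.arcsin(off/b)); yw=np.degrees(np.arctan2(r[1,1],r[0,1]))-90
    print("arm if touching",th,"along",np.sqrt(b*b-off*off),"finger frame",yw)
''')
E
python3 -c "
from st import *
arm();lev()"
```

```text
t 7.8167 p [ 0.6185 -0.0767  0.0376] yawx 115.4 z [ 0.001  0.001 -1.   ] F [0.3 0.1 0.7]
r 68.11445864228307 ang -46.91237796300662
arm if touching -67.99345624990266 along 0.06355571946041749 finger frame -64.63760607844351
level dr [ 0.02 -0.01  0.  ]
```

```bash
cat > nest.py <<'E'
from h import *
A=np.array([.572,-.027])
def nest():
    for c in ("top","scene","wrist"):
        read_camera(c)
        for t,z in (("loaded_nest",.054),("cell",.054)):
            for q in models.tip_of(c,t)[:2]:
                P=at(c,q["xy"],z); e=P[:2]-A; print(c,t,round(q["p"],2),np.round(P[:2],4),"r",round(np.hypot(*e)*1000),"ang",round(np.degrees(np.arctan2(e[1],e[0])),1))
if __name__=="__main__": nest()
E
python3 nest.py
```

```text
wrist cell 0.74 [ 0.4727 -0.0803] r 113 ang -151.8
wrist cell 0.5 [ 0.5256 -0.1999] r 179 ang -105.0
```

```bash
python3 -c "
from h import *
a=read_camera('scene')[100:280,110:350];b=read_camera('wrist')
save('v4.png',cv2.resize(a,(400,300)),cv2.resize(b,(400,300)))"
```

```text
(no output)
```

View pics/v4.png

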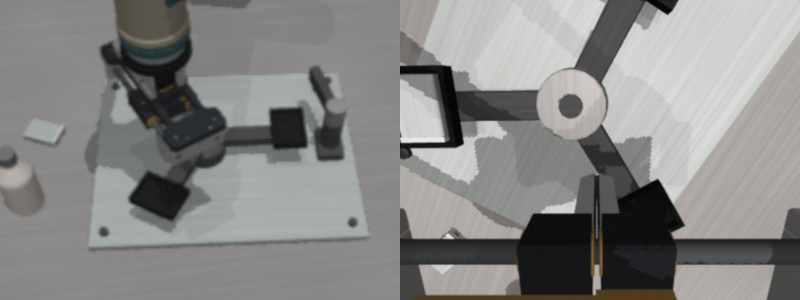

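```bash
python3 -c "
from st import *
print('tcp wrist',px('wrist',p),'visible ~',[197*1.28,177*1.28])
print('tcp scene',px('scene',p), 'hub', px('wrist',[.572,-.027,.062]),'vis',[171*1.28,103*1.28])
for a in (-153.5,-33.5,86.5):
  for rr in (.06,.115):
    print(a,rr,px('wrist',[.572+rr*np.cos(np.radians(a)),-.027+rr*np.sin(np.radians(a)),.05]))
for m in ('spider','indexer'):
  q=models.tip_of('wrist',m); print(m,[(x['p'],x['xy']) for x in q[:1]])
print(camera_params('wrist'))
"
```

```text
t 8.3667 p [ 0.6186 -0.076   0.0375] yawx 115.6 z [ 0.001  0.001 -1.   ] F [-0.5 -0.6 -0.1]
r 67.60273777651551 ang -46.409752955386224
tcp wrist [np.float64(252.57671151822956), np.float64(217.1568859447816)] visible ~ [252.16, 226.56]
tcp scene [np.float64(211.89836341599903), np.float64(201.34863673684785)] hub [np.float64(217.3056710295027), np.float64(128.05472406411397)] vis [218.88, 131.84]
-153.5 0.06 [np.float64(123.18346106369214), np.float64(128.24103493124983)]
-153.5 0.115 [np.float64(35.190401549758036), np.float64(129.54509251861327)]
-33.5 0.06 [np.float64(267.5673803355612), np.float64(205.56793479645842)]
-33.5 0.115 [np.float64(306.37160173915277), np.float64(268.96808121022616)]
86.5 0.06 [np.float64(267.49403796649517), np.float64(34.14058610234477)]
86.5 0.115 [np.float64(318.8296983260926), np.float64(-64.7126661408877)]
spider [(0.81, [223.7, 130.4])]
indexer []
{'vertical_fov': 64.22380303018994, 'cx': 251.45968432278815, 'cy': 192.4597291583356, 'xyz': array([ 0.58490798, -0.00804008,  0.24456949]), 'orientation': array([0.96613545, 0.22001204, 0.03021467, 0.1313928 ])}
```

```bash
python3 -c "
from h import *
b=read_camera('wrist')[130:300,180:370]; b=np.clip(b.astype(float)*1.6,0,255).astype(np.uint8)
save('v5.png',cv2.resize(b,(670,600),interpolation=cv2.INTER_CUBIC))"
```

```text
(no output)
```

View pics/v5.png

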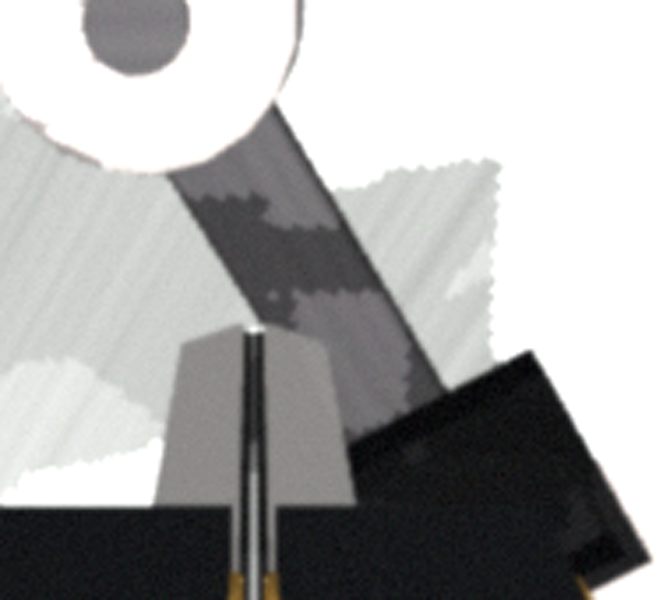

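The crop shows the fingertips, at (185–328, 325), lying over the arm's near edge, and the turntable hasn't moved. So the fingertips sit higher than the TCP reading suggests. I'll find the true tip height by lowering gently onto the arm.

Request:
carry_out --translation '[[0,0,0.15],[0,0,0.15],[0,0,0.15],[0,0,0]]' --dr '[[0,0,0],[0,0,0],[0,0,0],[0,0,0]]'

```text
time: 8.85
eef_pos: [0.6186, -0.0759, 0.0276]
tool_rot: [0.533, 0.846, 0.001, 0.0]
ft_force: [0.2, 0.3, 0.8]
finger_gap: 0.004
```

Request:
carry_out --translation '[[0,0,0.15],[0,0,0.15],[0,0,0]]' --dr '[[0,0,0],[0,0,0],[0,0,0]]'

```text
time: 9.1
eef_pos: [0.6189, -0.0759, 0.0216]
tool_rot: [0.533, 0.846, 0.001, 0.0]
ft_force: [-0.9, -1.0, 2.8]
finger_gap: 0.005
```

Request:
carry_out --translation '[[0,0,0.15],[0,0,0]]' --dr '[[0,0,0],[0,0,0]]'

```text
time: 9.27
eef_pos: [0.6192, -0.0758, 0.0221]
tool_rot: [0.533, 0.846, 0.001, 0.001]
ft_force: [-0.7, -0.1, -0.9]
finger_gap: 0.005
```

Contact is at TCP z ≈ 0.022 on the arm top at 0.050, so the tip is about 28 mm above the nominal TCP. I'll lift, return to the other side of the arm and go lower.

Request:
carry_out --translation '[[0,0,-1],[0,0,-1],[0,0,0],[0,0,0],[0,0,0],[0,0,0],[0,0,0],[0,0,0],[0,0,0],[0,0,0],[0,0,0]]' --dr '[[0,0,0],[0,0,0],[0,0,-1],[0,0,-1],[0,0,-1],[0,0,-1],[0,0,-1],[0,0,-1],[0,0,-1],[0,0,-0.9],[0,0,0]]'

```text
time: 10.18
eef_pos: [0.6189, -0.0759, 0.063]
tool_rot: [0.269, 0.963, 0.001, 0.001]
ft_force: [-0.1, -0.1, -1.2]
finger_gap: 0.004
```

```bash
python3 -c "
from st import *
to(.6387,-.0328);lev()"; python3 nest.py
```

```text
t 10.1833 p [ 0.6189 -0.0759  0.063 ] yawx 148.7 z [ 0.003  0.001 -1.   ] F [-0.1 -0.1 -1.2]
r 67.7741485194099 ang -46.1525723522451
to [0.27 2.35 0.01]
level dr [ 0.04  0.03 -0.  ]
top cell 0.33 [0.5121 0.14  ] r 177 ang 109.7
scene cell 0.25 [0.4844 0.1422] r 191 ang 117.4
wrist cell 0.9 [ 0.4707 -0.0835] r 116 ang -150.9
```

Request:
carry_out --translation '[[0.1,0.85,0],[0.1,0.85,0],[0.1,0.85,0],[0,0,0],[0,0,0.85],[0,0,0.85],[0,0,0.8],[0,0,0]]' --dr '[[0,0,0.2],[0,0,0.2],[0,0,0],[0,0,0],[0,0,0],[0,0,0],[0,0,0],[0,0,0]]'

```text
time: 11.3
eef_pos: [0.6429, -0.0308, 0.0137]
tool_rot: [0.285, 0.959, 0.0, 0.004]
ft_force: [-0.8, -0.7, -0.9]
finger_gap: 0.003
```

```bash
python3 -c "
from st import *
u=np.array([.834,-.552]);w=np.array([.552,.834]);print('along',d@u,'off',d@w);lev()"
```

```text
t 11.3 p [ 0.6429 -0.0308  0.0137] yawx 146.9 z [ 0.007 -0.002 -1.   ] F [-0.8 -0.7 -0.9]
r 70.95304386557882 ang -3.037177837801872
along 0.061166892449247195 off 0.03597575056681604
level dr [0.03 0.1  0.  ]
```

Request:
carry_out --translation '[[0.05,-0.25,0.1],[0,-0.2,0.05],[-0.06,-0.16,0],[-0.06,-0.16,0],[-0.06,-0.16,0],[-0.06,-0.16,0],[-0.06,-0.16,0],[-0.06,-0.16,0]]' --dr '[[0,0.1,0],[0,0,0],[0,0,0.75],[0,0,0.75],[0,0,0.75],[0,0,0.75],[0,0,0.75],[0,0,0.75]]'

```text
time: 11.97
eef_pos: [0.6336, -0.0582, 0.0165]
tool_rot: [0.44, 0.898, 0.007, 0.004]
ft_force: [1.2, 2.4, 0.4]
finger_gap: 0.007
```

```bash
python3 -c "
from st import *
arm(.0255);lev()"; python3 nest.py
```

```text
t 11.9667 p [ 0.6336 -0.0582  0.0165] yawx 127.8 z [ 0.013  0.009 -1.   ] F [1.2 2.4 0.4]
r 69.05489291695142 ang -26.844574209906828
arm if touching -48.51526655897837 along 0.0641742022605005 finger frame -52.17201000628686
level dr [0.23 0.02 0.  ]
scene cell 0.53 [0.5803 0.0858] r 113 ang 85.8
```

Request:
carry_out --translation '[[-0.04,-0.18,0.1],[-0.04,-0.18,0.05],[-0.04,-0.17,0.03],[-0.04,-0.17,0.03],[-0.04,-0.17,0.03],[-0.04,-0.17,0.03],[-0.04,-0.17,0.03],[-0.04,-0.17,0.03],[-0.04,-0.17,0.03],[-0.04,-0.17,0.03],[-0.04,-0.17,0.03],[-0.04,-0.17,0.03]]' --dr '[[0.15,0,0.5],[0.1,0,0.5],[0.03,0,0.7],[0.03,0,0.7],[0.03,0,0.7],[0.03,0,0.7],[0.03,0,0.7],[0.03,0,0.7],[0.03,0,0.7],[0.03,0,0.7],[0.03,0,0.7],[0.03,0,0.7]]'

```text
time: 13.42
eef_pos: [0.6197, -0.0805, 0.0156]
tool_rot: [0.677, 0.736, 0.002, 0.01]
ft_force: [2.4, 1.0, 3.3]
finger_gap: 0.008
```

```bash
python3 -c "
from st import *
arm(.0255);lev()"; python3 nest.py
```

```text
t 13.4167 p [ 0.6197 -0.0805  0.0156] yawx 94.8 z [ 0.017 -0.009 -1.   ] F [2.4 1.  3.3]
r 71.68972829966269 ang -48.30995239420845
arm if touching -69.14627316046466 along 0.0670012473292808 finger frame -85.15116711841475
level dr [ 0.24  0.15 -0.  ]
scene loaded_nest 0.74 [ 0.4598 -0.0144] r 113 ang 173.6
scene cell 0.63 [ 0.4609 -0.0138] r 112 ang 173.2
```

Request:
carry_out --translation '[[-0.1,-0.25,0.08],[-0.1,-0.25,0.08],[-0.1,-0.25,0.05],[-0.1,-0.25,0.05],[-0.09,-0.25,0.05],[-0.08,-0.25,0.05],[-0.08,-0.25,0.05],[-0.08,-0.25,0.05]]' --dr '[[0.1,0.1,0],[0.1,0.05,0],[0.05,0,0],[0.05,0,0],[0.05,0,0.2],[0.05,0,0.5],[0.05,0,0.6],[0.05,0,0.6]]'

```text
time: 14.53
eef_pos: [0.5895, -0.0922, 0.0142]
tool_rot: [0.725, 0.689, 0.003, -0.003]
ft_force: [3.0, 1.0, 7.7]
finger_gap: 0.01
```

```bash
python3 -c "
from st import *
arm(.0255);lev()"; python3 nest.py
```

```text
t 14.5333 p [ 0.5895 -0.0922  0.0142] yawx 87.1 z [-0.     0.008 -1.   ] F [3.  1.  7.7]
r 67.47248299923497 ang -74.95426556744869
arm if touching -97.15990065904839 along 0.062468279647210176 finger frame -92.86320012727181
level dr [-0.01 -0.11 -0.  ]
top loaded_nest 0.9 [0.4773 0.0486] r 121 ang 141.4
top loaded_nest 0.74 [0.5758 0.0902] r 117 ang 88.1
top cell 0.61 [0.4759 0.0292] r 111 ang 149.7
scene loaded_nest 0.56 [0.4791 0.0382] r 113 ang 144.9
scene cell 0.57 [0.481  0.0401] r 113 ang 143.6
wrist cell 0.79 [0.4835 0.0383] r 110 ang 143.6
```

Request:
carry_out --translation '[[-0.08,-0.24,0],[-0.08,-0.24,0],[-0.08,-0.24,0],[-0.08,-0.24,0],[-0.08,-0.24,0],[-0.08,-0.24,0],[-0.08,-0.24,0]]' --dr '[[0,-0.05,0.8],[0,0,0.8],[0,0,0.8],[0,0,0.8],[0,0,0.8],[0,0,0.8],[0,0,0.8]]'

```text
time: 15.57
eef_pos: [0.5586, -0.0917, 0.0139]
tool_rot: [0.849, 0.528, 0.006, -0.003]
ft_force: [4.3, 1.0, 2.9]
finger_gap: 0.005
```

```bash
python3 -c "
from st import *
arm(.0255);lev()"; python3 nest.py
```

```text
t 15.5667 p [ 0.5586 -0.0917  0.0139] yawx 63.8 z [ 0.007  0.012 -1.   ] F [4.3 1.  2.9]
r 66.05297748235894 ang -101.67569436783198
arm if touching -124.38486863242323 along 0.060932305341953194 finger frame -116.20882137804705
level dr [ 0.02 -0.2  -0.  ]
top loaded_nest 0.92 [0.5163 0.0793] r 120 ang 117.6
top loaded_nest 0.5 [0.5171 0.0786] r 119 ang 117.5
top cell 0.57 [0.5254 0.0681] r 106 ang 116.1
scene loaded_nest 0.6 [0.5236 0.0747] r 113 ang 115.5
scene cell 0.49 [0.5247 0.0762] r 114 ang 114.6
scene cell 0.37 [0.518  0.0756] r 116 ang 117.8
wrist loaded_nest 0.67 [ 0.576  -0.0296] r 5 ang -33.1
```

Request:
carry_out --translation '[[-0.08,-0.24,0],[-0.08,-0.24,0],[-0.08,-0.24,0],[-0.08,-0.24,0],[-0.08,-0.24,0],[-0.05,-0.15,0]]' --dr '[[0,-0.1,1],[0,-0.05,1],[0,0,1],[0,0,1],[0,0,1],[0,0,0.7]]'

```text
time: 16.52
eef_pos: [0.5389, -0.0873, 0.0136]
tool_rot: [0.939, 0.344, 0.006, 0.005]
ft_force: [2.7, -1.3, 1.6]
finger_gap: 0.003
```

```bash
python3 -c "
from st import *
arm(.0255);lev()"; python3 nest.py
```

```text
t 16.5167 p [ 0.5389 -0.0873  0.0136] yawx 40.3 z [ 0.014 -0.005 -1.   ] F [ 2.7 -1.3  1.6]
r 68.74813571857219 ang -118.77636856480736
arm if touching -140.54868331786997 along 0.06384399865906913 finger frame -139.72414994180693
level dr [ 0.18 -0.12  0.  ]
top loaded_nest 0.76 [0.5498 0.087 ] r 116 ang 101.0
top loaded_nest 0.21 [0.5501 0.0855] r 115 ang 101.0
top cell 0.8 [0.549  0.0919] r 121 ang 100.9
scene loaded_nest 0.92 [0.5586 0.0775] r 105 ang 97.3
scene cell 0.65 [0.7037 0.2398] r 298 ang 63.7
scene cell 0.36 [ 0.6529 -0.2578] r 245 ang -70.7
wrist cell 0.78 [0.5574 0.0813] r 109 ang 97.7
wrist cell 0.56 [ 0.6146 -0.2162] r 194 ang -77.3
```

Request:
carry_out --translation '[[-0.06,-0.22,0],[-0.06,-0.22,0],[-0.06,-0.22,0],[-0.03,-0.12,0]]' --dr '[[0.1,-0.1,0.7],[0,0,0.7],[0,0,0.7],[0,0,0.4]]'

```text
time: 17.3
eef_pos: [0.5288, -0.08, 0.0136]
tool_rot: [0.966, 0.26, 0.003, 0.005]
ft_force: [1.8, -1.6, 2.0]
finger_gap: 0.007
```

```bash
python3 -c "
from st import *
arm(.0255);lev()"; sed -i 's/Q\["scene"\]=np/Q["scene"]=np/' fit2.py; python3 nest.py
```

```text
t 17.3 p [ 0.5288 -0.08    0.0136] yawx 30.2 z [ 0.008 -0.008 -1.   ] F [ 1.8 -1.6  2. ]
r 68.41458717416218 ang -129.21046412063927
arm if touching -151.09439381518513 along 0.06348468900617721 finger frame -149.84917507549795
level dr [ 0.15 -0.04  0.  ]
top loaded_nest 0.89 [0.5768 0.0895] r 117 ang 87.6
top cell 0.53 [0.5734 0.0816] r 109 ang 89.2
scene loaded_nest 0.97 [0.5717 0.0853] r 112 ang 90.1
scene cell 0.82 [0.5721 0.0861] r 113 ang 89.9
wrist cell 0.63 [0.5783 0.0819] r 109 ang 86.7
```

Request:
carry_out --translation '[[-0.04,-0.17,0],[-0.02,-0.08,0],[0,0.5,0],[0,0.3,0],[0,0,-1],[0,0,-1],[0,0,-1],[0,0,-1],[0,0,-1],[-1,0,-1],[-1,0,-1],[-1,0,0],[-1,0,0],[-1,0,0],[-1,0,0]]' --dr '[[0.1,0,0.4],[0,0,0.2],[0,0,0],[0,0,0],[0,0,0],[0,0,0],[0,0,0],[0,0,0],[0,0,0],[0,0,0],[0,0,0],[0,0,0],[0,0,0],[0,0,0],[0,0,0]]'

```text
time: 19.0
eef_pos: [0.4136, -0.1472, 0.1533]
tool_rot: [0.971, 0.24, -0.013, -0.01]
ft_force: [0.2, 0.2, 0.3]
finger_gap: 0.009
```

```bash
python3 nest.py; python3 -c "
from st import *
lev()
print(px('scene',p))
save('sc5.png',np.clip(1.4*cv2.resize(read_camera('top')[100:280,180:380],(800,720))[:600].astype(float),0,255).astype(np.uint8))"
```

```text
top loaded_nest 0.55 [0.5756 0.086 ] r 113 ang 88.2
top cell 0.82 [0.5815 0.0908] r 118 ang 85.4
scene loaded_nest 0.75 [0.5834 0.0872] r 115 ang 84.3
scene cell 0.87 [0.5888 0.0917] r 120 ang 81.9
t 19.45 p [ 0.4159 -0.1467  0.1533] yawx 27.8 z [-0.029  0.013 -0.999] F [ 0.6  0.2 -0.1]
r 196.69972949285355 ang -142.51655187460742
level dr [-0.36  0.29  0.  ]
[np.float64(170.92306129524525), np.float64(101.64765144708421)]
```

View pics/sc5.png

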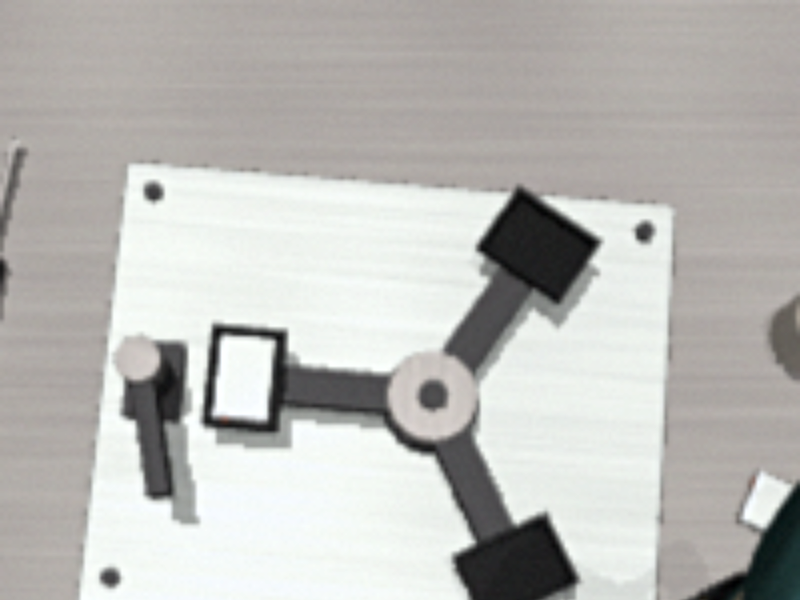

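```bash
python3 fit2.py 86 | tail -4; python3 - <<'E'
from h import *
for c in ("top","scene"):
    read_camera(c)
    for t,z in (("station",.054),("clamp_pivot",.084),("clamp_tip",.084),("spider",.034)):
        for q in models.tip_of(c,t)[:1]: print(c,t,round(q["p"],2),np.round(at(c,q["xy"],z)[:2],4))
E
```

```text
['top'] axis [ 0.5703 -0.0264] angle 84.82928342282706 -88.34203644492464
['scene'] axis [ 0.5791 -0.0284] angle 85.10442386831275 -56.87372142526047
['top', 'scene'] axis [ 0.5732 -0.0261] angle 85.19055662433989 -125.70957892421447
station dir 85.72371802664448
top station 0.77 [0.5739 0.0877]
top clamp_pivot 0.95 [0.5882 0.1578]
top clamp_tip 0.65 [0.5099 0.1291]
top spider 0.85 [ 0.5762 -0.0338]
scene station 0.9 [0.5863 0.0823]
scene clamp_pivot 0.7 [0.5828 0.1456]
scene clamp_tip 0.83 [0.4977 0.1314]
scene spider 0.79 [ 0.566  -0.0271]
```

The fits put the loaded arm at 85.1° and the station at about 85.5°, a mismatch of about 1 mm. The picture agrees: the loaded tray at (246,378) is in line with the post. Next is the clamp: level and turn the tool first.

Request:
carry_out --translation '[[0,0,0],[0,0,0],[0,0,0],[0,0,0],[0,0,0],[0,0,0]]' --dr '[[-0.36,0.29,0],[0,0,1],[0,0,1],[0,0,1],[0,0,1],[0,0,0]]'

```text
time: 20.6
eef_pos: [0.4151, -0.1472, 0.1538]
tool_rot: [0.995, 0.096, 0.001, 0.001]
ft_force: [0.1, -0.9, 0.4]
finger_gap: 0.005
```

```bash
python3 -c "
from st import *
lev();to(.518,.170)"
```

```text
t 20.6 p [ 0.4151 -0.1472  0.1538] yawx 11.0 z [ 0.002 -0.001 -1.   ] F [ 0.1 -0.9  0.4]
r 197.68040574148637 ang -142.54208365915474
level dr [ 0.02 -0.03  0.  ]
to [ 8.070e+00 -1.459e+01 -1.000e-02]
```

Request:
carry_out --translation '[[0.54,-0.97,0],[0.54,-0.97,0],[0.54,-0.97,0],[0.54,-0.97,0],[0.54,-0.97,0],[0.54,-0.97,0],[0.54,-0.97,0],[0.54,-0.97,0],[0.54,-0.97,0],[0.54,-0.97,0],[0.54,-0.97,0],[0.54,-0.97,0],[0.54,-0.97,0],[0.54,-0.97,0],[0.54,-0.97,0],[0,0,0],[0,0,0]]' --dr '[[0,0,0],[0,0,0],[0,0,0],[0,0,0],[0,0,0],[0,0,0],[0,0,0],[0,0,0],[0,0,0],[0,0,0],[0,0,0],[0,0,0],[0,0,0],[0,0,0],[0,0,0],[0,0,0],[0,0,0]]'

```text
time: 22.02
eef_pos: [0.5208, 0.1844, 0.1528]
tool_rot: [0.994, 0.11, 0.002, 0.002]
ft_force: [-0.3, -0.8, 0.8]
finger_gap: 0.003
```

```bash
python3 -c "
from st import *
lev();to(.518,.170,.056)
b=read_camera('wrist')
for t in ('clamp_tip','clamp_pivot'):
  for q in models.tip_of('wrist',t)[:1]: print(t,q['p'],at('wrist',q['xy'],.084))
save('v7.png',b)"
```

```text
t 22.0167 p [0.5208 0.1844 0.1528] yawx 12.6 z [ 0.004 -0.003 -1.   ] F [-0.3 -0.8  0.8]
r 217.47533159958294 ang 103.6111498076806
level dr [ 0.05 -0.05  0.  ]
to [-0.31  0.65  4.84]
clamp_tip 0.73 [0.57898903 0.00391809 0.084     ]
clamp_pivot 0.95 [0.58805477 0.14293847 0.084     ]
```

View pics/v7.png

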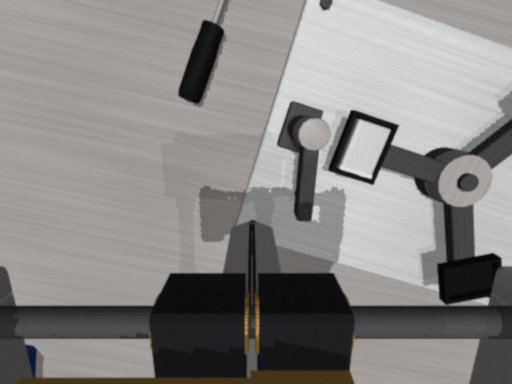

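The clamp bar runs from (313,133) to (304,215), and the fingers at (253,225) are on its outer (+y) side, clear of it. I'll descend so that the tip is about 83 mm above the table.

Request:
carry_out --translation '[[-0.15,0,1],[0,0,1],[0,0,1],[0,0,1],[0,0,0.8],[0,0,0]]' --dr '[[0.05,-0.05,0],[0,0,0],[0,0,0],[0,0,0],[0,0,0],[0,0,0]]'

```text
time: 22.67
eef_pos: [0.5185, 0.1753, 0.0569]
tool_rot: [0.994, 0.106, 0.003, 0.001]
ft_force: [-0.5, -0.2, -0.2]
finger_gap: 0.004
```

```bash
cat >> st.py <<'E'
def cl(off=.0205):
    P=np.array([.5857,.1475]); e=p[:2]-P; b=np.hypot(*e); a=np.degrees(np.arctan2(e[1],e[0]))%360
    print("r piv",b,"along",np.sqrt(b*b-off*off),"arm dir if touching",a+np.degrees(np.arcsin(off/b)),"phi",265.5-a-np.degrees(np.arcsin(off/b)),"frame dir",(np.degrees(np.arctan2(r[1,0],r[0,0]))+180)%360)
E
python3 -c "
from st import *
lev();cl()
print(at('wrist',(304,216),.096),at('wrist',(313,133),.102))"
```

```text
t 22.6667 p [0.5185 0.1753 0.0569] yawx 12.2 z [ 0.006 -0.001 -1.   ] F [-0.5 -0.2 -0.2]
r 209.25613314889077 ang 104.79960132116484
level dr [ 0.04 -0.08 -0.  ]
r piv 0.07268452177076996 along 0.06973370565978503 arm dir if touching 173.8829533594019 phi 91.61704664059809 frame dir 192.17076557732622
[0.54165192 0.14660432 0.096     ] [0.58898608 0.1553524  0.102     ]
```

Request:
carry_out --translation '[[0,0.3,0],[0,0.3,0],[0,0.3,0],[0,0.25,0],[-0.06,0.24,0],[-0.06,0.24,0],[-0.06,0.24,0],[-0.06,0.24,0],[-0.06,0.24,0],[-0.06,0.24,0],[-0.06,0.24,0],[-0.06,0.24,0]]' --dr '[[0,-0.08,0],[0,0,0],[0,0,0],[0,0,0],[0,0,-0.75],[0,0,-0.75],[0,0,-0.75],[0,0,-0.75],[0,0,-0.75],[0,0,-0.75],[0,0,-0.75],[0,0,-0.75]]'

```text
time: 23.67
eef_pos: [0.5352, 0.1093, 0.0683]
tool_rot: [0.949, 0.316, 0.008, -0.001]
ft_force: [0.1, -0.1, 0.7]
finger_gap: 0.009
```

```bash
cat >cc.py <<'E'
from st import *
lev();cl()
for c in ('top','scene','wrist'):
  read_camera(c)
  for t in ('clamp_tip',):
    for q in models.tip_of(c,t)[:1]:
      P=at(c,q['xy'],.084)[:2];e=P-[.5857,.1475]; print(c,round(q['p'],2),P,"dir",np.degrees(np.arctan2(e[1],e[0]))%360)
E
python3 cc.py
```

```text
t 23.6667 p [0.5352 0.1093 0.0683] yawx 36.9 z [ 0.014  0.008 -1.   ] F [ 0.1 -0.1  0.7]
r 141.22617908155385 ang 105.12080427455982
level dr [ 0.03 -0.23 -0.  ]
r piv 0.06333000273024357 along 0.05992027407991938 arm dir if touching 235.9440353957292 phi 29.5559646042708 frame dir 216.89888777364803
scene 0.75 [0.52025693 0.09659263] dir 217.87891360147535
```

```bash
python3 -c "
from h import *
b=read_camera('wrist');a=read_camera('scene')[110:230,200:360]
save('v8.png',cv2.resize(b,(400,300)),cv2.resize(a,(400,300)))"
```

```text
(no output)
```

View pics/v8.png

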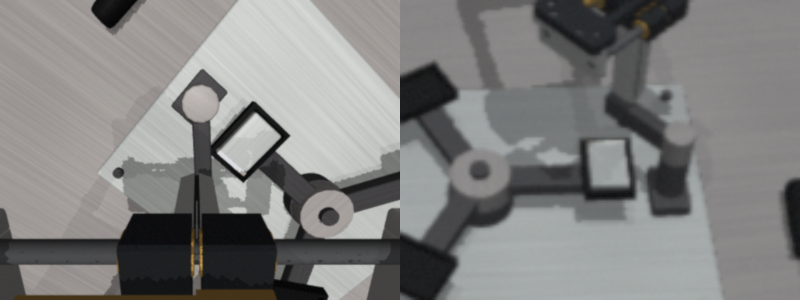

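The fingers rode up onto the bar, which has swung part of the way to about 217°. I'll lift a little, back off, go lower and push again while correcting height.

Request:
carry_out --translation '[[0,0,-0.5],[0,-0.9,0],[0,-0.9,0],[0,0,0],[0,0,0.8],[0,0,0.5],[0,0,0]]' --dr '[[0,-0.2,0],[0,0,0],[0,0,0],[0,0,0],[0,0,0],[0,0,0],[0,0,0]]'

```text
time: 24.65
eef_pos: [0.5133, 0.1401, 0.051]
tool_rot: [0.949, 0.315, 0.001, 0.001]
ft_force: [-0.1, -0.6, -0.5]
finger_gap: 0.003
```

```bash
python3 cc.py
```

```text
t 24.65 p [0.5133 0.1401 0.051 ] yawx 36.7 z [ 0.003 -0.001 -1.   ] F [-0.1 -0.6 -0.5]
r 177.1493081224625 ang 109.36530198745687
level dr [ 0.04 -0.02 -0.  ]
r piv 0.07281517347229131 along 0.06986987539562294 arm dir if touching 202.16346823937334 phi 63.33653176062664 frame dir 216.7149849083563
scene 0.95 [0.51731107 0.10107575] dir 214.1697176430314
wrist 0.97 [0.52896048 0.09239079] dir 224.1649151541705
```

Request:
carry_out --translation '[[0,0.25,0],[0,0.25,0],[0,0.25,0],[0,0.2,0.02],[0,0.2,0.04],[-0.04,0.2,0.05]]' --dr '[[0,0,0],[0,0,0],[0,0,0],[0,0,0],[0,0,0],[0,0,-0.5]]'

```text
time: 25.45
eef_pos: [0.5327, 0.1167, 0.0528]
tool_rot: [0.944, 0.331, 0.004, 0.001]
ft_force: [-2.2, 1.7, 1.3]
finger_gap: 0.003
```

```bash
python3 cc.py
```

```text
t 25.45 p [0.5327 0.1167 0.0528] yawx 38.7 z [ 0.009  0.001 -1.   ] F [-2.2  1.7  1.3]
r 149.0293222340887 ang 105.29796979672534
level dr [ 0.06 -0.11 -0.  ]
r piv 0.06129218620158347 along 0.05776228950941591 arm dir if touching 229.65351024427662 phi 35.846489755723375 frame dir 218.67259435755543
top 0.59 [ 0.60786492 -0.24298368] dir 273.24877926836217
scene 0.62 [0.53443632 0.09019644] dir 228.18423299308392
wrist 0.61 [0.53390117 0.08340399] dir 231.05678391354232
```

Request:
carry_out --translation '[[-0.1,0.25,0.08],[-0.1,0.25,0.08],[-0.1,0.25,0.06],[-0.1,0.25,0.06],[-0.08,0.25,0.06]]' --dr '[[0,-0.1,-1],[0,0,-1],[0,0,-1],[0,0,-1],[0,0,-1]]'

```text
time: 26.17
eef_pos: [0.5415, 0.0961, 0.0463]
tool_rot: [0.868, 0.496, 0.0, -0.0]
ft_force: [-1.4, 0.7, 1.5]
finger_gap: 0.005
```

```bash
python3 cc.py
```

```text
t 26.1667 p [0.5415 0.0961 0.0463] yawx 59.5 z [ 0.  0. -1.] F [-1.4  0.7  1.5]
r 126.77578726909894 ang 103.91899119846566
level dr [-0. -0.  0.]
r piv 0.06782363257690337 along 0.06465133514419318 arm dir if touching 246.92848441466828 phi 18.57151558533174 frame dir 239.50818440891564
scene 0.94 [0.54205829 0.08201135] dir 236.3204686517588
wrist 0.71 [0.55362873 0.07157622] dir 247.10012236656323
```

Request:
carry_out --translation '[[0,0,-0.15],[0,0,-0.1],[-0.05,0.24,0],[-0.06,0.24,0.03],[-0.06,0.24,0.03]]' --dr '[[0,0,0],[0,0,0],[0,0,-1],[0,0,-1],[0,0,-1]]'

```text
time: 26.88
eef_pos: [0.551, 0.0882, 0.0513]
tool_rot: [0.811, 0.585, -0.0, -0.001]
ft_force: [-2.0, 1.4, 1.3]
finger_gap: 0.002
```

```bash
python3 cc.py;python3 nest.py
```

```text
t 26.8833 p [0.551  0.0882 0.0513] yawx 71.6 z [-0.002  0.001 -1.   ] F [-2.   1.4  1.3]
r 117.13150406791802 ang 100.33527822928141
level dr [-0.03 -0.01  0.  ]
r piv 0.06868694774305864 along 0.06555643973140754 arm dir if touching 257.00700889320933 phi 8.492991106790651 frame dir 251.62390146885684
top 0.29 [0.5871006 0.1503405] dir 63.75296140245065
scene 0.85 [0.55521242 0.07074213] dir 248.33744254047122
wrist 0.72 [0.56892876 0.06627436] dir 258.33367463893615
scene loaded_nest 0.81 [0.578 0.086] r 113 ang 87.0
scene cell 0.47 [0.5886 0.0874] r 116 ang 81.7
scene cell 0.27 [ 0.5891 -0.028 ] r 17 ang -3.5
wrist cell 0.82 [0.5842 0.0829] r 111 ang 83.6
```

Good height and contact. Now the last 8–10° to the stop, watching for the force to rise.

Request:
carry_out --translation '[[-0.05,0.24,0.02],[-0.05,0.24,0.02],[-0.05,0.24,0.02],[-0.03,0.22,0.02]]' --dr '[[0,0,-1],[0,0,-1],[0,0,-0.8],[0,0,-0.6]]'

```text
time: 27.97
eef_pos: [0.5628, 0.0812, 0.0492]
tool_rot: [0.734, 0.68, -0.004, -0.005]
ft_force: [-9.3, 1.6, 8.0]
finger_gap: 0.008
```

```bash
python3 cc.py
```

```text
t 27.9667 p [0.5628 0.0812 0.0492] yawx 85.6 z [-0.013  0.002 -1.   ] F [-9.3  1.6  8. ]
r 108.54615129497525 ang 94.8722619238769
level dr [-0.19 -0.02  0.  ]
r piv 0.07019328405278191 along 0.06713305539087677 arm dir if touching 267.9232463634802 phi -2.4232463634801746 frame dir 265.6286081780702
scene 0.55 [0.57957775 0.06592695] dir 265.70786259356083
wrist 0.77 [0.582686   0.06325553] dir 267.95101264605177
```

Lateral force rose to 9 N, so the arm is at its stop. One more press, then withdraw and check.

Request:
carry_out --translation '[[0,0.3,-0.03],[0,0.3,0],[0,-0.5,0],[0,-0.9,0],[0,-0.9,-0.5],[0,0,-1],[0,0,-1],[0,-1,-1],[0,-1,-1],[0,-1,-1],[0,-1,0],[0,-1,0],[0,-1,0],[0,-1,0],[0,0,0],[0,0,0]]' --dr '[[0,0,0],[0,0,0],[0,0,0],[0,0,0],[0,0,0],[0,0,0],[0,0,0],[0,0,0],[0,0,0],[0,0,0],[0,0,0],[0,0,0],[0,0,0],[0,0,0],[0,0,0],[0,0,0]]'

```text
time: 29.6
eef_pos: [0.3736, 0.0959, 0.1701]
tool_rot: [0.735, 0.678, -0.008, -0.009]
ft_force: [0.1, 1.0, 0.8]
finger_gap: 0.007
```

```bash
python3 cc.py; python3 nest.py; python3 fit2.py 86 | tail -4;  python3 -c "
from st import *
save('v9.png',np.clip(1.4*cv2.resize(read_camera('top')[100:280,180:380],(600,540)).astype(float),0,255).astype(np.uint8))"
```

```text
t 29.6 p [0.3736 0.0959 0.1701] yawx 85.4 z [-0.024  0.003 -1.   ] F [0.1 1.  0.8]
r 233.39952143960792 ang 148.22444308148138
level dr [-0.35 -0.01  0.  ]
r piv 0.2183013991960188 along 0.21733672237093196 arm dir if touching 199.0590451169465 phi 66.44095488305351 frame dir 265.4075501949347
top 0.76 [0.58927119 0.06210306] dir 272.3946421880795
scene 0.77 [0.57694567 0.06813419] dir 263.7055158222393
wrist 0.76 [0.58204501 0.06566333] dir 267.44275469307183
top loaded_nest 0.78 [0.5805 0.0901] r 117 ang 85.8
top cell 0.64 [0.5923 0.0726] r 102 ang 78.5
top cell 0.59 [0.5838 0.0803] r 108 ang 83.7
scene loaded_nest 0.81 [0.5888 0.0844] r 113 ang 81.4
scene cell 0.56 [0.5814 0.0831] r 111 ang 85.1
wrist cell 0.86 [0.5837 0.0868] r 114 ang 84.1
wrist cell 0.31 [0.6035 0.0547] r 88 ang 68.9
['top'] axis [ 0.5713 -0.026 ] angle 85.28127366428612 -91.16109478364486
['scene'] axis [ 0.5793 -0.0286] angle 85.18443127541003 -61.62913371849281
['top', 'scene'] axis [ 0.572  -0.0269] angle 85.88756839305775 -135.1375563423484
station dir 85.50676223778721
t 30.45 p [0.3732 0.0959 0.1697] yawx 85.4 z [-0.027  0.003 -1.   ] F [0.2 0.2 0.6]
r 233.69435109636436 ang 148.27117874115797
```

View pics/v9.png

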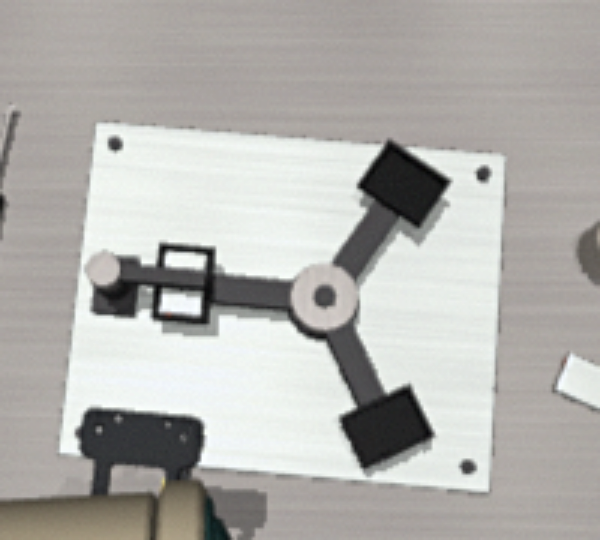

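The clamp bar, from (105,270) to about (210,280), lies over the loaded tray at (185,283) and is parallel to the arm, pointing at the hub. The turntable hasn't moved, so I'll hand in.

```bash
python3 -c "
from cell import env
print(env.sign_off())"
```

```text
the job is handed in; nothing more can be done
None
```

I turned the loaded nest to the station and swung the clamp arm in over the cell to its stop. I handed the job in at about 30 s of the 64 s allowed; it reports no verdict.

- **Turntable:** I pushed an empty arm about 121° clockwise. After withdrawing, the fits put the loaded arm at 85.2–85.9° and the station at 85.5°, which is about 1 mm at the nest.
- **Clamp:** I pushed it in until the lateral force rose to about 9 N, and in the last picture it lies parallel to the loaded arm over the cell. The three cameras' network readings of the clamp arm's direction scattered from 264° to 272°, against 265.5° for fully in. I relied on the stop force and the picture.
- **Cell and bystanders:** I saw no sign that the cell was touched. In the last picture it sits in its nest, though the network readings of its position disagreed by up to 20 mm. I never pushed near the bystanders, but I did not measure them again at the end.

**Two things went wrong on the way:**
- The closed fingertips sit about 28 mm above the stated TCP, so my first sweep passed over the turntable arm without moving it.
- On the first clamp push, the fingers rode up onto the bar after moving it part of the way. I backed off, lowered the tool and finished the push.

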